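Serve a cream puff with the tongs

TASK

A guest at the dessert bar has asked for the cream puff: take the serving tongs from their stand, close them on the cream puff on the wooden board and lift it over to the near stack of plates, beside the board. Touch the puff only with the tongs and leave the macarons where they are. Finish while still holding the puff in the tongs, steady, about 10 cm above the middle of that stack.

Things in the scene. Friction and masses are not known exactly. Their poses are not given: they have to be found in the camera images.
- tongs: Sprung serving tongs, 240 mm long, 30 mm high, 90 g, of bright steel with black grip sleeves, lying flat along the top of the stand. Origin at the underside of the hinge post at the tail; x runs along the middle line from the hinge to the jaws, y across the opening (from one arm to the other), z up. A small pull ring sticks out 35 mm behind the hinge.
- tongs_grip (a point): On the tongs' middle line, half-way up (15 mm over their underside), 95 mm ahead of the hinge, midway between the two black grip sleeves. Axes as the tongs. The sleeves are 50 mm long (25 mm either side of this point), 26 mm high, and stand 57 mm apart over their outer faces when the tongs are open; squeezing them together closes the jaws. The tongs balance near this point.
- tongs_jaws (a point): On the tongs' middle line, half-way up, 190 mm ahead of the hinge (95 mm ahead of the grip point), midway between the jaws. Axes as the tongs. The jaws are shallow cups about 45 mm long and 30 mm high, 71 mm apart inside at mid height when open (60 mm at their upper and lower lips), and 85 mm over their outsides. Both jaws move in equally: 1 mm less over the sleeves is 2 mm less between the jaws.
- tongs_left (a joint): How far each arm of the tongs has swung in, rad: 0 open (where the spring holds them when let go), about 0.08 when the jaws hold the puff, 0.15 shut. The spring needs about 5 N on each sleeve to start closing and about 8 N at the puff; of what is pressed beyond that, half reaches the jaws.
- stand: White block 220 mm long, 100 mm wide, 62 mm high, fixed, on which the tongs lie lengthwise. Origin at the centre of its underside; its y axis is the long one.
- puff: The cream puff: a round golden choux bun with a band of cream round its middle and a domed top, 42 mm across, 41 mm high, about 30 g, rigid. Origin at the centre of its underside.
- puff_center (a point): Centre of the cream puff, 20 mm over its underside.
- board: Wooden serving board, 200 x 300 x 18 mm, fixed, the pastries stand on it. Origin at the centre of its underside; y is the long axis.
- plates: The near stack of beige plates, 219 mm across, 46 mm high, fixed, standing to the left or right of the board (the tongs' stand is on the other side; a like stack farther back, behind the board, is not meant). Origin at the centre of its underside.
- plates_top (a point): Centre of the top plate, at the height of its rim, 46 mm above the worktop. z up.
- macaron_a_center (a point): Centre of a macaron, a flat beige biscuit 41 mm across and 20 mm high, in the near row of the board, as the puff (100 mm apart), loose; a bystander.
- macaron_b_center (a point): Centre of a macaron, a flat beige biscuit 41 mm across and 20 mm high, in the near row of the board, as the puff (100 mm apart), loose; a bystander.
- macaron_c_center (a point): Centre of a macaron, a flat beige biscuit 41 mm across and 20 mm high, in the far row of the board, loose; a bystander.
- macaron_d_center (a point): Centre of a macaron, a flat beige biscuit 41 mm across and 20 mm high, in the far row of the board, loose; a bystander.
Things that resemble listed ones, but are neither listed nor needed, are in the scene too. There is more than one size of the stand; the one meant has the size given above. Of the things that look like the plates, the larger one is meant.

How it is judged (in metres and radians):
On the way, in this order (a step that is already met when the one before it is completed fails the run):
1. the tongs are picked up from the stand, still empty (contact force between the fingers and tongs above 1 N and z of tongs_grip in the frame of stand above 0.095 m and not (distance between puff_center and tongs_jaws below 0.03 m)), for 0.2 s.
2. the puff is lifted off the board between the jaws (contact force between the fingers and tongs above 1 N and distance between puff_center and tongs_jaws below 0.03 m and contact force between tongs and puff above 0.3 N and height (world z) of puff_center above 0.06 m), for 0.2 s.
At the end, for the whole second after the job is handed in: The gripper still holds the tongs, whose jaws hold the cream puff (its centre within 30 mm of the point midway between the jaws, pressed by the tongs), at rest, touched by nothing of the robot, its underside 5 to 20 cm above the near stack of plates and its centre within 7 cm of the stack's middle (contact force between the fingers and tongs above 1 N and distance between puff_center and tongs_jaws below 0.03 m and contact force between tongs and puff above 0.3 N and horizontal distance between puff_center and plates_top below 0.07 m and z of puff_center in the frame of plates_top between 0.07 and 0.22 m and linear speed of puff below 0.03 m/s and contact force between each of the fingers, the arm and puff below 0.1 N); the arm keeps its last pose, push and grip.
It fails at once if the robot itself touches the puff (contact force between any of the fingers, the arm and puff above 0.5 N).
It fails at once if a macaron is pushed out of its place (more than 25 mm) (distance of macaron_a_center from where it was at the start of the episode above 0.025 m).
It fails at once if a macaron is pushed out of its place (more than 25 mm) (distance of macaron_b_center from where it was at the start of the episode above 0.025 m).
It fails at once if a macaron is pushed out of its place (more than 25 mm) (distance of macaron_c_center from where it was at the start of the episode above 0.025 m).
It fails at once if a macaron is pushed out of its place (more than 25 mm) (distance of macaron_d_center from where it was at the start of the episode above 0.025 m).
It also fails if it takes over 45 s, if anything falls off the work surface, if the arm or the gripper's body presses on something with over 40 N, if the wrist force passes 120 N, or if a joint passes its speed limit or range.

ROBOT

A 6-joint arm with a two-finger parallel gripper is mounted at the origin on a cart in front of the work surface, level with it; the furniture and walls round the work are solid. World frame = base frame: x ahead of the robot, y to its left, z up, the work surface at z = 0. Lengths are in m, angles in degrees, forces in N, time in s.
With the tool pointing down it reaches from about 0.4 to 0.925 m from the base axis. Payload 3.4 kg.
Tool frame: the origin (TCP) lies at the very end of the fingers, on their centre line; the grasp point (between the pads) lies 19 mm behind it; z points along the fingers, y is the line along which they close (so a half turn about z gives the same grasp; the last joint's range is limited). The gripper opens to 85 mm and grips with 20 to 120 N. Pads are 22 mm wide; open, the fingers measure 114 mm over their backs; the gripper's body (76 mm by 85 mm) begins 54 mm behind the grasp point. The pads swing forward as they close: fully open they stand 13 mm farther back than shut.
Start: joints at [63.34, 17.578, 86.31, -0, 76.112, -4.211], TCP at [0.22, 0.531, 0.195] pointing down, gripper open.
Joint ranges: [-179.03, 179.03], [-60, 130.46], [8.19, 133.38], [-81.62, 261.62], [5.75, 156.47], [-153.77, 153.77]. Speed limits (degrees/s): [147.25, 147.25, 180, 180, 180, 180].

INTERFACE

Orientations are given as a 3x3 rotation matrix whose columns are the frame's x, y, z axes.
In Python, from plant import * gives the robot as it stands.
- The arm moves only by the tool carry_out, never from a script. Its arguments are lists of equal length, an entry for each row: "slide": the shift along the tool's x, y, z in m, a list of three; "turn": the turn about the tool's z in degrees; "fingers": the gripper's target within -1 to 1 (fully open at 1, half-way at 0, shut at -1). In form: {"slide": [[tx, ty, tz], ...], "turn": [turn, ...], "fingers": [fingers, ...]}. A call has 1 to 20 rows; each row shifts and turns the commanded pose from where the row before left it, along the tool's axes as they then stand; what a row does not reach is not made up. A row lasts 1/8 s, in which the tool goes at most 62.5 mm and 10.7 degrees, less where a joint would pass 70% of its speed; a pose out of reach is approached as far as the arm can. A call is refused whole if a number of a shift passes 0.0625 or a number of a turn 10.7, either way. A call with a gripper value outside its range is refused whole. The fingers move at their own pace and stop on an object; the grip force is fixed at half the most. Time passes only in rows, so rows that do not move let the fingers close. It gives the time, the measured TCP pose, the force, the opening and the grip force at its end, in the units of the state.
- get_state(): the state, without advancing time (a new reading comes with each control period).
- camera(name): name is "side" or "top"; returns a dict with "color" (384x512x3 uint8, blue, green, red), "mtx" (3x3 intrinsics, pixels), "extrinsics" (4x4, takes a point from camera to world coordinates). Camera axes: x right, y up, looking along -z (the intrinsics and any distortion apply to the point x, -y, -z); pixel columns grow to the right and rows downward; lengths in m; the calibration is good to about 2 mm. A picture is of the moment at which its call begins. There is no depth.
- job_done(): hands the job in; it is judged then, once.
Trained networks look in the newest picture that a camera, given by its name, has taken for a name from the list of things; names that differ only in an ending like _2 or _b are one class to them, and where a whole thing is asked for, a point or a joint stands for the part that bears it (a point fixed in the world has none). Each returns a list of dicts, best first, with "p" (0 to 1); they miss things now and then, are a little off and sometimes report something else, mostly with a low value. They report only what shows in the picture. A call takes as long as a camera call. They do not tell look-alikes from the thing itself.
- outline_of(thing, camera): "mask" (384x512 bool, what is visible of it).
- tip_of(thing, camera): "location" ([x, y, z] in m, in the coordinates of the camera as it stood for that picture, good to about 4 mm: a listed point, or the origin of a listed thing).
The state is a dict: "t": time; "q": joint angles; "joint_velocities": joint speeds; "joint_torque": joint torques, N m; "eef_pos": TCP position; "ee_rot": TCP orientation; "wrist_force": force on the tool from outside, world axes, zero at the start; "wrist_torque": the same for the moment, N m; "finger_gap": finger opening in m; "gripper_force": force on a finger pad.
Only numpy, scipy, OpenCV 4.12 (cv2) and the standard library are available. Lean on these libraries where they do the work, as an engineer would, in place of code of your own. Each camera call takes 0.05 s, during which the arm holds its last target. There are 200 camera calls.

## Working session

There is one attempt and no reset: what is moved stays moved. The work goes in short steps, Python scripts to look and compute and a tool call to move; the robot and the scene stay as the last step left them, time stands still between calls to the robot, and variables do not carry over. Pictures are saved under pics/ and viewed, at most 10 in all, crops included, and the job is handed in when it is done.

Besides the shell and the picture viewer there is one more tool, called after "Emit:" by a JSON object that holds its "op" and its "data", one argument or row to a line. carry_out: Moves the arm, as the interface text tells. Its arguments: {"type":"object","properties":{"slide":{"type":"array"},"turn":{"type":"array"},"fingers":{"type":"array"}},"required":["slide","turn","fingers"]}

```bash
mkdir -p pics
cat > h.py <<'E'
from plant import *
import numpy as np, cv2
def look(cam, things):
    c=camera(cam); E=np.array(c["extrinsics"]); 
    for t in things:
        for r in tip_of(t,cam)[:5]:
            l=np.array(r["location"]); w=E[:3,:3]@l+E[:3,3]
            u=c["mtx"]@np.array([l[0],-l[1],-l[2]]); u=u[:2]/u[2]
            print(cam,t,round(r["p"],2),w.round(3),u.round())
    return c
E
python3 - <<'E'
from h import *
T=["tongs","tongs_grip","tongs_jaws","stand","puff_center","board","plates_top","macaron_a_center"]
ims=[]
for n in ["top","side"]:
    c=look(n,T); ims.append(c["color"]); print(c["extrinsics"].round(3).tolist())
cv2.imwrite("pics/top0.png",ims[0]);cv2.imwrite("pics/side0.png",ims[1])
s=get_state();print(s["t"],s["ee_rot"],s["finger_gap"])
E
```

```text
[[0.414, 0.697, -0.586, -0.491], [-0.91, 0.316, -0.267, -0.524], [-0.001, 0.644, 0.765, 1.515], [0.0, 0.0, 0.0, 1.0]]
side tongs 0.57 [0.47  0.297 0.057] [303. 249.]
side tongs_grip 0.72 [0.556 0.34  0.076] [277. 253.]
side tongs_grip 0.28 [0.566 0.342 0.   ] [273. 274.]
side tongs_jaws 0.56 [0.642 0.382 0.074] [248. 263.]
side stand 0.92 [ 0.565  0.341 -0.001] [274. 275.]
side stand 0.74 [0.641 0.562 0.006] [251. 330.]
side stand 0.45 [ 0.592 -0.097  0.017] [257. 203.]
side puff_center 0.48 [ 0.593 -0.096  0.039] [257. 198.]
side board 0.97 [ 0.637 -0.001 -0.002] [247. 220.]
side board 0.22 [ 0.567  0.339 -0.002] [273. 274.]
side plates_top 0.68 [ 0.54  -0.657  0.031] [261. 153.]
side plates_top 0.61 [ 0.543 -0.37   0.048] [264. 170.]
[[-0.999, -0.04, 0.035, 0.648], [0.049, -0.432, 0.901, 1.253], [-0.021, 0.901, 0.433, 0.713], [0.0, 0.0, 0.0, 1.0]]
0.9 [[-9.24219931e-01  3.81860601e-01 -7.54559709e-06]
 [ 3.81860600e-01  9.24219930e-01  5.98655623e-05]
 [ 2.98340908e-05  5.24475797e-05 -9.99999998e-01]] 0.08558124234314131
```

View pics/top0.png

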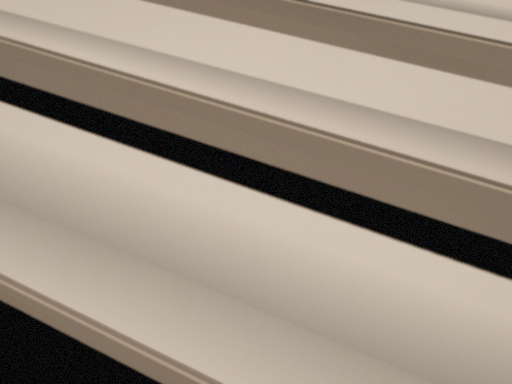

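View pics/side0.png

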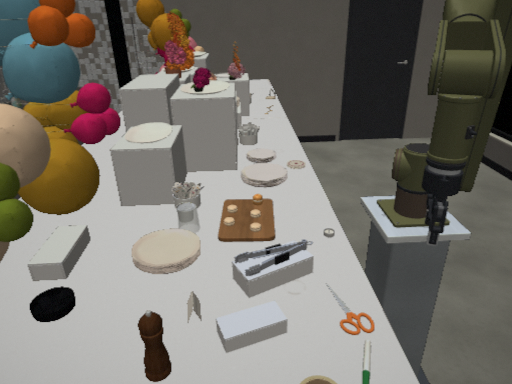

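The top camera shows only a shelf or ledge, so I'll use the side camera. In the side picture:
- **Stands:** the block at (274,268) carries the tongs, and the block at (251,326) is empty and smaller. The first is the one meant.
- **Plates:** the stack at (264,173) is beside the board, opposite the stand, and larger. The one at (261,155) is smaller and the one at (167,249) is behind the board, so I take (264,173).
- **Puff:** golden, at (257,199), at the end of the near row.

I'll confirm these in a crop.

Run:
```python
from h import *
for i in range(3): c=look("side",["tongs","tongs_grip","tongs_jaws","puff_center","plates_top","macaron_a_center","stand"] if i<2 else ["tongs","tongs_grip","tongs_jaws","puff_center","plates_top"])
im=c["color"][140:300,200:350]
cv2.imwrite("pics/crop1.png",cv2.resize(im,None,fx=3.7,fy=3.7,interpolation=cv2.INTER_CUBIC))
# ray points at given heights
E=np.array(c["extrinsics"])
for t,z in [("plates",0.046),("puff",0.038)]:
    for r in outline_of(t,"side")[:3]:
        m=r["mask"]; ys,xs=np.nonzero(m)
        (cx,cy),ax,an=cv2.fitEllipse(np.c_[xs,ys].astype(np.float32)) if len(xs)>5 else ((0,0),0,0)
        P=[]
        for u,v in [((xs.min()+xs.max())/2,(ys.min()+ys.max())/2),(xs.min(),ys[xs==xs.min()].mean()),(xs.max(),ys[xs==xs.max()].mean())]:
            d=E[:3,:3]@(np.linalg.inv(c["mtx"])@[u,v,1]*[1,-1,-1]); P.append((E[:3,3]+d*(z-E[2,3])/d[2]).round(3))
        print(t,round(r["p"],2),P,xs.min(),xs.max(),ys.min(),ys.max())
```

```text
side tongs 0.69 [0.47  0.3   0.058] [304. 249.]
side tongs_grip 0.85 [0.56  0.34  0.077] [275. 252.]
side tongs_jaws 0.84 [0.644 0.381 0.074] [247. 263.]
side tongs_jaws 0.48 [ 0.565  0.343 -0.   ] [274. 275.]
side tongs_jaws 0.38 [0.609 0.098 0.025] [255. 226.]
side puff_center 0.63 [0.645 0.384 0.074] [247. 264.]
side puff_center 0.4 [ 0.592 -0.095  0.04 ] [257. 198.]
side plates_top 0.88 [ 0.537 -0.655  0.03 ] [262. 153.]
side plates_top 0.66 [ 0.546 -0.371  0.046] [264. 170.]
side macaron_a_center 0.49 [ 0.544 -0.37   0.047] [264. 170.]
side macaron_a_center 0.46 [0.602 0.003 0.031] [256. 212.]
side stand 0.7 [ 0.593 -0.096  0.039] [257. 198.]
side stand 0.68 [ 0.633  0.002 -0.001] [248. 220.]
side stand 0.6 [0.569 0.34  0.001] [272. 274.]
side stand 0.57 [0.641 0.56  0.   ] [251. 331.]
side stand 0.22 [0.61  0.098 0.019] [255. 228.]
side tongs 0.6 [0.469 0.3   0.058] [304. 249.]
side tongs_grip 0.56 [0.558 0.34  0.075] [276. 253.]
side tongs_jaws 0.92 [0.641 0.384 0.073] [248. 264.]
side puff_center 0.44 [ 0.592 -0.098  0.038] [257. 198.]
side plates_top 0.74 [ 0.539 -0.655  0.0
[... 350 characters left out ...]
ip 0.77 [0.56  0.34  0.075] [275. 253.]
side puff_center 0.52 [ 0.593 -0.097  0.036] [257. 199.]
side plates_top 0.62 [ 0.539 -0.654  0.032] [262. 153.]
side plates_top 0.61 [ 0.543 -0.37   0.047] [264. 170.]
plates 0.88 [array([ 0.544, -0.571,  0.046]), array([ 0.613, -0.594,  0.046]), array([ 0.474, -0.579,  0.046])] 248 275 149 162
plates 0.71 [array([ 0.551, -0.315,  0.046]), array([ 0.653, -0.342,  0.046]), array([ 0.449, -0.316,  0.046])] 241 286 164 186
plates 0.51 [array([0.571, 0.317, 0.046]), array([0.679, 0.321, 0.046]), array([0.45 , 0.251, 0.046])] 235 307 239 275
puff 0.19 [array([0.602, 0.024, 0.038]), array([0.621, 0.026, 0.038]), array([0.583, 0.022, 0.038])] 251 261 208 218
```

View pics/crop1.png

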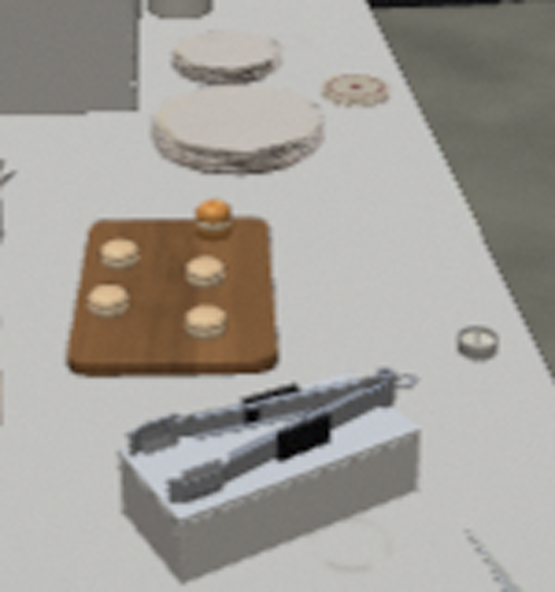

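The crop confirms all of it:
- **Tongs:** on the large stand, with the ring and hinge toward the robot at crop (400,380) and the jaws at (155,460).
- **Puff:** golden, at the end of the near row, crop (213,213).
- **Plates:** the bigger stack, crop (238,125), which is about (0.544,-0.37).

The tongs' yaw is about 25.4° and the grip point is about (0.558,0.341,0.077). I'll go above it now.

Emit:
{"op": "carry_out", "data": {
  "slide": [
    [-0.048,-0.006,0.0055],
    [-0.048,-0.006,0.0055],
    [-0.048,-0.006,0.0055],
    [-0.048,-0.006,0.0055],
    [-0.048,-0.006,0.0055],
    [-0.048,-0.006,0.0055],
    [-0.048,-0.006,0.0055],
    [-0.049,-0.004,0.0055],
    [0,0,0],
    [0,0,0],
    [0,0,0],
    [0,0,0],
    [0,0,0],
    [0,0,0],
    [0,0,0]
  ],
  "turn": [0,0,0,0,0,0,0,0,-9.6,-9.6,-9.6,-9.6,-9.5,0,0],
  "fingers": [1,1,1,1,1,1,1,1,1,1,1,1,1,1,1]
}}

```text
t: 3.98
eef_pos: [0.5579, 0.3419, 0.1509]
ee_rot: [[-0.904, -0.427, -0.0], [-0.427, 0.904, -0.0], [0.0, -0.0, -1.0]]
wrist_force: [-0.1, -0.3, -0.4]
finger_gap: 0.0855
gripper_force: 0.0
```

Run:
```python
from h import *
c=look("side",["tongs","tongs_grip","tongs_jaws"])
E=np.linalg.inv(np.array(c["extrinsics"]))
im=c["color"].copy()
im=im[150:300,190:340]; im=cv2.resize(im,None,fx=4,fy=4,interpolation=cv2.INTER_CUBIC)
cv2.imwrite("pics/close1.png",im)
```

```text
side tongs 0.55 [0.467 0.301 0.059] [304. 249.]
side tongs 0.48 [ 0.567  0.341 -0.   ] [273. 274.]
side tongs_grip 0.76 [0.561 0.34  0.077] [275. 253.]
side tongs_jaws 0.69 [0.641 0.383 0.074] [248. 263.]
```

View pics/close1.png

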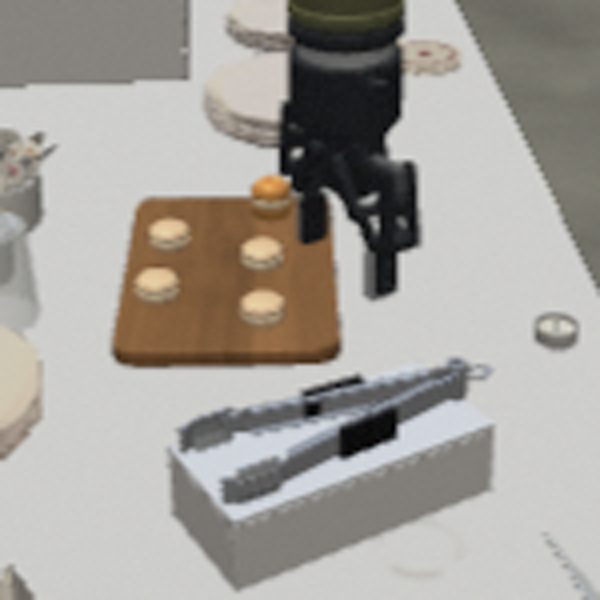

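Finger tips are at crop (312,240) and (378,295), straddling the line of the sleeves at (332,393) and (370,432), so it is aligned. I'll descend now.

Emit:
{"op": "carry_out", "data": {
  "slide": [
    [0,0,0.03],
    [0,0,0.03],
    [0,0,0.02],
    [0,0,0.006],
    [0,0,0.004],
    [0,0,0],
    [0,0,0]
  ],
  "turn": [0,0,0,0,0,0,0],
  "fingers": [1,1,1,1,1,1,1]
}}

```text
t: 5.05
eef_pos: [0.5585, 0.3423, 0.0619]
ee_rot: [[-0.903, -0.43, 0.002], [-0.43, 0.903, 0.001], [-0.002, 0.0, -1.0]]
wrist_force: [0.9, 0.7, 0.2]
finger_gap: 0.0854
gripper_force: 0.0
```

Emit:
{"op": "carry_out", "data": {
  "slide": [
    [0,0,0],
    [0,0,0],
    [0,0,0],
    [0,0,0],
    [0,0,0],
    [0,0,0]
  ],
  "turn": [0,0,0,0,0,0],
  "fingers": [0.6,0.4,0.3,0.26,0.26,0.26]
}}

```text
t: 5.8
eef_pos: [0.5578, 0.3419, 0.0609]
ee_rot: [[-0.903, -0.43, -0.0], [-0.43, 0.903, -0.0], [0.0, -0.0, -1.0]]
wrist_force: [0.4, 0.3, -0.1]
finger_gap: 0.0538
gripper_force: 0.0
```

Emit:
{"op": "carry_out", "data": {
  "slide": [
    [0,0,0],
    [0,0,0],
    [0,0,0]
  ],
  "turn": [0,0,0],
  "fingers": [0.2,0.2,0.2]
}}

```text
t: 6.18
eef_pos: [0.5579, 0.3419, 0.0609]
ee_rot: [[-0.903, -0.43, 0.0], [-0.43, 0.903, 0.0], [-0.0, -0.0, -1.0]]
wrist_force: [0.7, 0.3, 0.9]
finger_gap: 0.0511
gripper_force: 0.0
```

Run:
```python
from h import *
c=look("side",["tongs","tongs_grip","tongs_jaws"])
s=get_state();print(s["finger_gap"],s["gripper_force"],s["wrist_force"])
im=c["color"][190:290,220:350]; im=cv2.resize(im,None,fx=6,fy=6,interpolation=cv2.INTER_CUBIC)
cv2.imwrite("pics/close2.png",im)
```

```text
side tongs 0.72 [0.468 0.3   0.058] [304. 249.]
side tongs 0.57 [0.559 0.338 0.077] [276. 252.]
side tongs_grip 0.71 [0.558 0.341 0.077] [276. 253.]
side tongs_jaws 0.96 [0.64  0.383 0.073] [248. 264.]
side tongs_jaws 0.39 [ 0.546 -0.368  0.046] [264. 170.]
0.05127813104779967 0.0 [-0.96297299  0.29418523 -0.13146093]
```

View pics/close2.png

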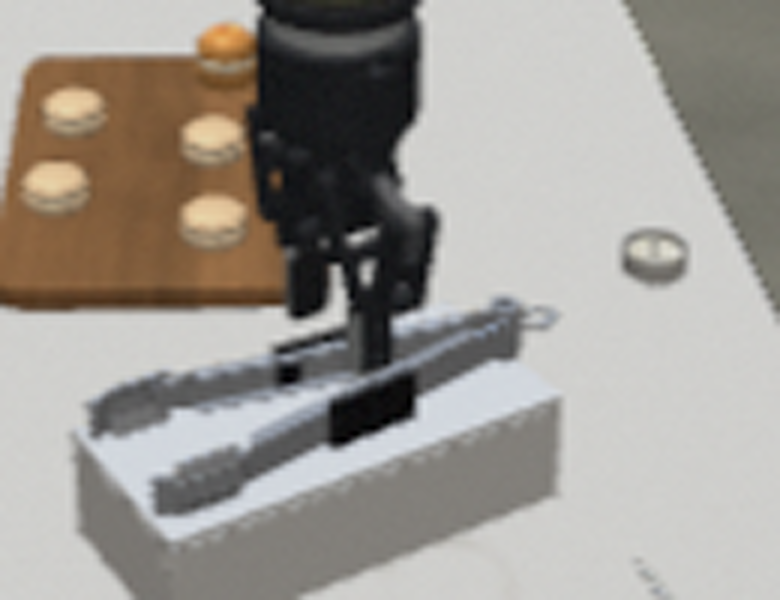

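The near finger sits inside the tongs at crop (372,345) and the far finger is behind the far arm at (308,280). So there is a lateral offset. I'll compare it with the projected finger tips.

Run:
```python
from h import *
c=camera("side"); E=np.linalg.inv(np.array(c["extrinsics"]))
def pr(p):
    q=E[:3,:3]@p+E[:3,3]; u=c["mtx"]@[q[0],-q[1],-q[2]]; return (u[:2]/u[2]).round(1)
y=np.array([-.43,.903,0])
t=np.array([.558,.342,.151]); print("hi",[pr(t+s*y*.0425+[0,0,.013]) for s in(-1,1)],pr(t))
t[2]=.061; print("lo",[pr(t+s*y*.0255+[0,0,.006]) for s in(-1,1)],pr(t), "crop",[((pr(t+s*y*.0255+[0,0,.006])-[220,190])*6) for s in(-1,1)])
for n,p in [("rg",[.556,.341,.077])]: print(n,pr(np.array(p)))
# stand corners
d=np.array([.903,.43,0]);k=np.array([-.43,.903,0])
print([(pr(np.array([.566,.34,.062])+a*.11*d+b*.05*k)-[220,190])*6 for a in(-1,1) for b in (-1,1)])
```

```text
hi [array([268.6, 220.8]), array([284.2, 234.3])] [276.2 231.3]
lo [array([271.7, 251.5]), array([280.7, 260.3])] [276.1 257.5] crop [array([310.2, 369. ]), array([364.2, 421.8])]
rg [276.8 252.8]
[array([451.2, 292.8]), array([564. , 388.2]), array([ 73.2, 415.8]), array([166.8, 529.8])]
```

Emit:
{"op": "carry_out", "data": {
  "slide": [
    [0,0,-0.02],
    [0,0,0],
    [0,0,0]
  ],
  "turn": [0,0,0],
  "fingers": [0.2,0.2,0.2]
}}

```text
t: 6.8
eef_pos: [0.5577, 0.3418, 0.0806]
ee_rot: [[-0.903, -0.43, -0.0], [-0.43, 0.903, -0.0], [0.0, -0.0, -1.0]]
wrist_force: [0.5, -0.7, -0.1]
finger_gap: 0.0512
gripper_force: 0.0
```

Run:
```python
from h import *
c=camera("side")
im=c["color"][215:270,245:315]; a=cv2.resize(im,None,fx=10,fy=10,interpolation=cv2.INTER_CUBIC)
a=cv2.convertScaleAbs(a,alpha=1.6,beta=25)
cv2.imwrite("pics/close3.png",a)
E=np.linalg.inv(np.array(c["extrinsics"]))
def pr(p):
    q=E[:3,:3]@p+E[:3,3]; u=c["mtx"]@[q[0],-q[1],-q[2]]; return (u[:2]/u[2]).round(1)
y=np.array([-.43,.903,0]);t=np.array([.558,.342,.081])
print([(pr(t+s*y*.0255+[0,0,.006])-[245,215])*10 for s in(-1,1)])
y=np.array([.382,.924,0]);t=np.array([.22,.531,.195])
print("start",[pr(t+s*y*.0425+[0,0,.013]) for s in(-1,1)])
```

```text
[array([267., 309.]), array([357., 396.])]
start [array([426.7, 237.1]), array([428.5, 256.5])]
```

View pics/close3.png

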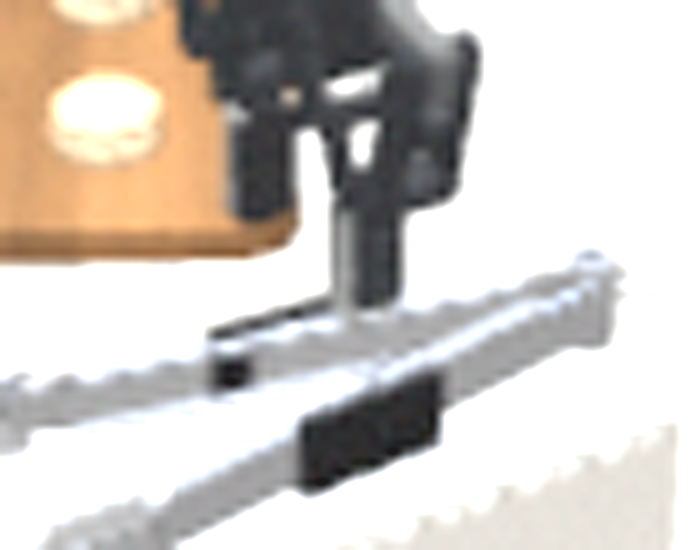

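Run:
```python
import cv2
im=cv2.imread("pics/side0.png")[180:255,395:475]
cv2.imwrite("pics/start.png",cv2.convertScaleAbs(cv2.resize(im,None,fx=8,fy=8,interpolation=cv2.INTER_CUBIC),alpha=1.8,beta=20))
```

```text
(no output)
```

View pics/start.png

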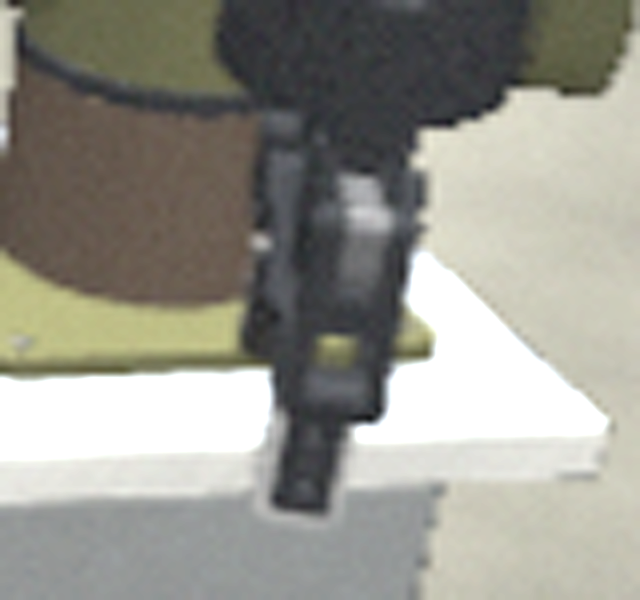

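The near finger tip at the start is at about (432.7,244.4), against a predicted (428.5,256.5). I'll fit the offset over the three poses.

Run:
```python
from h import *
from scipy.optimize import least_squares
c=camera("side"); E=np.linalg.inv(np.array(c["extrinsics"])); print([k for k in c],c["mtx"])
def pr(p):
    q=E[:3,:3]@p+E[:3,3]; u=c["mtx"]@[q[0],-q[1],-q[2]]; return (u[:2]/u[2])
y0=np.array([.382,.924,0]);y1=np.array([-.43,.903,0])
A=np.array([.22,.531,.195]);B=np.array([.558,.342,.151]);C=np.array([.558,.342,.081])
X=[A+.048*y0,B-.048*y1,B+.048*y1,C-.031*y1,C+.031*y1]; b=[.013,.013,.013,.006,.006]
U=np.array([[432.7,244.4],[268,210],[284.5,223.7],[271.2,236.8],[282,245.5]])
f=lambda d:np.ravel([pr(x+d+[0,0,k])-u for x,u,k in zip(X,U,b)])
s=least_squares(f,np.zeros(3));print(s.x,s.fun.round(1).tolist())
for ax in (1,2):
    e=np.eye(3)[ax]; r=least_squares(lambda a:f(a*e),0.);print(ax,r.x,r.cost,r.fun.round(1).tolist())
print(s.cost)
```

```text
['color', 'mtx', 'extrinsics'] [[376.63106494   0.         256.06105702]
 [  0.         376.63106494 192.72684484]
 [  0.           0.           1.        ]]
[0.00036759 0.0050123  0.03705624] [-0.1, 0.8, -0.4, -0.4, 1.1, 0.7, -0.5, -1.5, -0.1, 0.1]
1 [-0.04093126] 97.55106764337165 [-12.1, 3.2, -1.4, 3.3, -0.9, 3.8, -1.6, 0.8, -1.8, 1.9]
2 [0.03411691] 3.2923739449491527 [-1.3, 0.7, -0.4, -0.3, 1.0, 0.7, -0.5, -1.6, -0.1, -0.0]
2.5951482670787516
```

The fit is clear: the real finger ends sit about 34 mm higher than the reported TCP, with residuals around 1 px. A sideways shift does not fit. The object heights in camera coordinates agree with the table, so I'll command z 34 mm lower. I'll open, then descend gently while watching the force.

Emit:
{"op": "carry_out", "data": {
  "slide": [
    [0,0,0],
    [0,0,0],
    [0,0,0],
    [0,0,0.015],
    [0,0,0.015],
    [0,0,0.01],
    [0,0,0.006],
    [0,0,0],
    [0,0,0]
  ],
  "turn": [0,0,0,0,0,0,0,0,0],
  "fingers": [1,1,1,1,1,1,1,1,1]
}}

```text
t: 8.02
eef_pos: [0.5582, 0.3421, 0.0353]
ee_rot: [[-0.903, -0.43, 0.001], [-0.43, 0.903, 0.0], [-0.001, 0.0, -1.0]]
wrist_force: [-0.1, 0.3, -0.3]
finger_gap: 0.0855
gripper_force: 0.0
```

Emit:
{"op": "carry_out", "data": {
  "slide": [
    [0,0,0.003],
    [0,0,0.003],
    [0,0,0],
    [0,0,0]
  ],
  "turn": [0,0,0,0],
  "fingers": [1,1,1,1]
}}

```text
t: 8.52
eef_pos: [0.5579, 0.3419, 0.0289]
ee_rot: [[-0.903, -0.43, 0.0], [-0.43, 0.903, 0.0], [-0.0, 0.0, -1.0]]
wrist_force: [0.6, -1.0, -0.2]
finger_gap: 0.0852
gripper_force: 0.0
```

Emit:
{"op": "carry_out", "data": {
  "slide": [
    [0,0,0],
    [0,0,0],
    [0,0,0],
    [0,0,0],
    [0,0,0],
    [0,0,0]
  ],
  "turn": [0,0,0,0,0,0],
  "fingers": [0.6,0.4,0.3,0.26,0.24,0.24]
}}

```text
t: 9.28
eef_pos: [0.5585, 0.3424, 0.0301]
ee_rot: [[-0.903, -0.43, 0.002], [-0.43, 0.903, 0.001], [-0.002, 0.0, -1.0]]
wrist_force: [-1.0, -0.5, 6.1]
finger_gap: 0.0532
gripper_force: 7.4
```

Contact: 7.4 N at a 53 mm gap, with the tips just on the stand. I'll lift gently now.

Emit:
{"op": "carry_out", "data": {
  "slide": [
    [0,0,-0.003],
    [0,0,-0.006],
    [0,0,-0.01],
    [0,0,-0.012],
    [0,0,-0.012],
    [0,0,-0.012],
    [0,0,-0.012],
    [0,0,-0.008],
    [0,0,0],
    [0,0,0],
    [0,0,0]
  ],
  "turn": [0,0,0,0,0,0,0,0,0,0,0],
  "fingers": [0.22,0.22,0.22,0.22,0.22,0.22,0.22,0.22,0.22,0.22,0.22]
}}

```text
t: 10.65
eef_pos: [0.5574, 0.3417, 0.1032]
ee_rot: [[-0.903, -0.43, -0.001], [-0.43, 0.903, -0.001], [0.001, -0.0, -1.0]]
wrist_force: [-0.3, -0.2, -0.6]
finger_gap: 0.0524
gripper_force: 5.7
```

Run:
```python
from h import *
for i in range(2): c=look("side",["tongs","tongs_grip","tongs_jaws"])
im=c["color"][150:300,190:340]; im=cv2.resize(im,None,fx=4,fy=4,interpolation=cv2.INTER_CUBIC)
cv2.imwrite("pics/lift.png",im)
```

```text
side tongs 0.92 [0.467 0.299 0.131] [305. 228.]
side tongs 0.63 [0.703 0.051 0.022] [229. 222.]
side tongs_grip 0.67 [0.561 0.336 0.15 ] [275. 231.]
side tongs_jaws 0.71 [0.643 0.383 0.145] [247. 242.]
side tongs_jaws 0.69 [ 0.593 -0.099  0.019] [257. 202.]
side tongs_jaws 0.19 [0.565 0.341 0.002] [274. 274.]
side tongs 0.81 [0.471 0.3   0.131] [304. 228.]
side tongs 0.29 [ 0.597 -0.098  0.021] [256. 202.]
side tongs_grip 0.59 [0.56  0.338 0.149] [275. 231.]
side tongs_jaws 0.61 [0.64  0.381 0.15 ] [248. 240.]
```

View pics/lift.png

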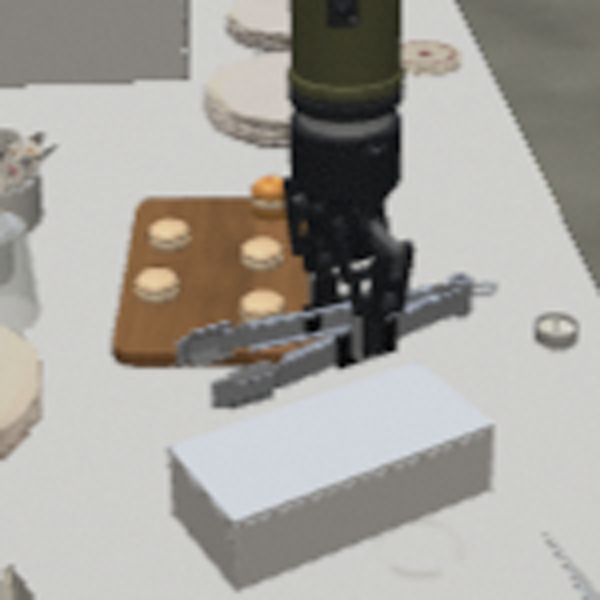

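Tongs are held level, lifted clear of the stand and still empty: sleeves at crop (365,310), jaws at (215,370). The tongs' mid-height is reported z + 0.0455. Next I turn to yaw 0 and carry them to 6 cm short of the puff, still high.

Emit:
{"op": "carry_out", "data": {
  "slide": [
    [0,0,0],
    [0,0,0],
    [0,0,0],
    [0,0,0],
    [0.005,-0.018,0],
    [0.01,-0.036,0],
    [0.01,-0.036,0],
    [0.01,-0.037,0],
    [0.01,-0.037,0],
    [0.01,-0.037,0],
    [0.01,-0.037,0],
    [0.01,-0.037,0],
    [0.01,-0.037,0],
    [0.01,-0.037,0],
    [0.01,-0.037,0],
    [0.01,-0.036,0],
    [0.008,-0.018,0],
    [0,0,0],
    [0,0,0]
  ],
  "turn": [6,7,7,5.4,0,0,0,0,0,0,0,0,0,0,0,0,0,0,0],
  "fingers": [0.22,0.22,0.22,0.22,0.22,0.22,0.22,0.22,0.22,0.22,0.22,0.22,0.22,0.22,0.22,0.22,0.22,0.22,0.22]
}}

```text
t: 13.42
eef_pos: [0.4348, -0.0981, 0.104]
ee_rot: [[-1.0, -0.001, 0.0], [-0.001, 1.0, 0.0], [-0.0, 0.0, -1.0]]
wrist_force: [0.2, -0.0, -0.9]
finger_gap: 0.052
gripper_force: 5.7
```

Run:
```python
from h import *
for i in range(3): c=look("side",["tongs","tongs_grip","tongs_jaws","puff_center"])
```

```text
side tongs 0.91 [ 0.336 -0.099  0.13 ] [321. 175.]
side tongs_jaws 0.66 [ 0.528 -0.1    0.148] [273. 172.]
side tongs_jaws 0.6 [ 0.635  0.    -0.002] [247. 220.]
side puff_center 0.54 [ 0.59  -0.097  0.037] [257. 199.]
side tongs 0.81 [ 0.338 -0.099  0.133] [321. 174.]
side tongs_grip 0.55 [ 0.436 -0.099  0.148] [296. 171.]
side tongs_grip 0.54 [0.609 0.099 0.021] [255. 227.]
side tongs_jaws 0.8 [ 0.53  -0.097  0.146] [272. 173.]
side puff_center 0.51 [ 0.592 -0.096  0.037] [257. 199.]
side tongs 0.96 [ 0.336 -0.098  0.128] [321. 175.]
side tongs 0.17 [ 0.59  -0.096  0.036] [257. 199.]
side tongs_grip 0.88 [ 0.437 -0.098  0.149] [296. 171.]
side tongs_jaws 0.72 [ 0.529 -0.099  0.147] [273. 172.]
side puff_center 0.59 [ 0.592 -0.095  0.039] [257. 198.]
```

Jaws are at (0.529,-0.099,0.147) and the puff at (0.592,-0.0965,0.038). I go down 106 mm first, then forward.

Emit:
{"op": "carry_out", "data": {
  "slide": [
    [0,0.001,0.02],
    [0,0.001,0.02],
    [0,0,0.02],
    [0,0,0.02],
    [0,0,0.014],
    [0,0,0.008],
    [0,0,0.003],
    [0,0,0],
    [0,0,0]
  ],
  "turn": [0,0,0,0,0,0,0,0,0],
  "fingers": [0.24,0.24,0.24,0.24,0.24,0.24,0.24,0.24,0.24]
}}

```text
t: 15.3
eef_pos: [0.4357, -0.0964, -0.0006]
ee_rot: [[-1.0, -0.001, 0.001], [-0.001, 1.0, -0.0], [-0.001, -0.0, -1.0]]
wrist_force: [-0.5, 0.1, -0.9]
finger_gap: 0.0528
gripper_force: 5.5
```

Run:
```python
from h import *
for i in range(2): c=look("side",["tongs","tongs_grip","tongs_jaws","puff_center"])
im=c["color"][170:235,210:340]; im=cv2.resize(im,None,fx=6,fy=6,interpolation=cv2.INTER_CUBIC)
cv2.imwrite("pics/pre.png",im)
```

```text
side tongs 0.84 [ 0.335 -0.097  0.026] [320. 198.]
side tongs_grip 0.79 [ 0.436 -0.099  0.046] [296. 195.]
side tongs_jaws 0.71 [ 0.53  -0.095  0.042] [272. 197.]
side puff_center 0.63 [ 0.591 -0.096  0.039] [257. 198.]
side tongs 0.7 [ 0.338 -0.097  0.028] [320. 198.]
side tongs 0.45 [ 0.532 -0.095  0.044] [272. 197.]
side tongs_grip 0.7 [ 0.436 -0.101  0.045] [296. 195.]
side tongs_jaws 0.9 [ 0.53  -0.097  0.04 ] [272. 197.]
side puff_center 0.69 [ 0.695 -0.048  0.027] [231. 208.]
side puff_center 0.48 [ 0.589 -0.097  0.038] [258. 198.]
```

View pics/pre.png

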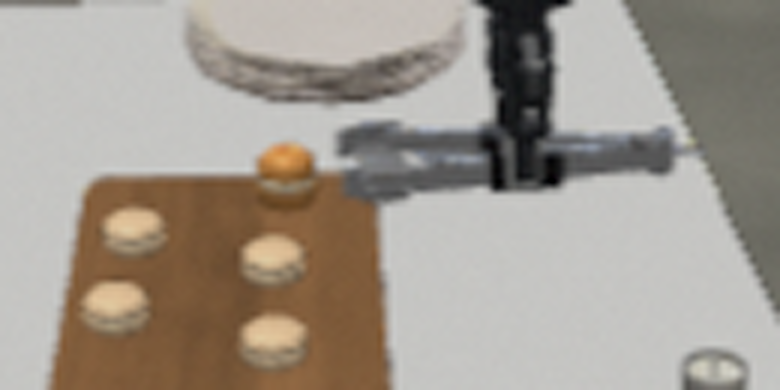

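The jaws, at crop (345–400, 120–200), point at the puff at (287,172) and are aligned in y. I'll advance 61 mm.

Emit:
{"op": "carry_out", "data": {
  "slide": [
    [-0.008,0,0],
    [-0.01,0,0],
    [-0.01,0,0],
    [-0.01,0,0],
    [-0.01,0,0],
    [-0.008,0,0],
    [-0.005,0,0],
    [0,0,0],
    [0,0,0]
  ],
  "turn": [0,0,0,0,0,0,0,0,0],
  "fingers": [0.24,0.24,0.24,0.24,0.24,0.24,0.24,0.24,0.24]
}}

```text
t: 16.92
eef_pos: [0.4957, -0.096, -0.0012]
ee_rot: [[-1.0, -0.001, -0.001], [-0.001, 1.0, 0.0], [0.001, 0.0, -1.0]]
wrist_force: [-0.4, 0.5, -0.3]
finger_gap: 0.053
gripper_force: 5.5
```

Run:
```python
from h import *
for i in range(2): c=look("side",["tongs","tongs_grip","tongs_jaws","puff_center"])
```

```text
side tongs 0.69 [ 0.4   -0.098  0.026] [305. 199.]
side tongs_grip 0.78 [ 0.498 -0.098  0.044] [280. 196.]
side tongs_jaws 0.76 [ 0.588 -0.097  0.044] [258. 197.]
side puff_center 0.57 [ 0.59  -0.096  0.037] [258. 199.]
side puff_center 0.38 [ 0.397 -0.097  0.026] [305. 199.]
side tongs_grip 0.67 [ 0.501 -0.097  0.045] [280. 196.]
side tongs_jaws 0.62 [ 0.592 -0.097  0.04 ] [257. 198.]
side puff_center 0.46 [ 0.591 -0.096  0.037] [257. 199.]
```

Puff sits between the jaws. Closing.

Emit:
{"op": "carry_out", "data": {
  "slide": [
    [0,0,0],
    [0,0,0],
    [0,0,0],
    [0,0,0],
    [0,0,0],
    [0,0,0],
    [0,0,0],
    [0,0,0]
  ],
  "turn": [0,0,0,0,0,0,0,0],
  "fingers": [0.15,0.05,0,-0.1,-0.2,-0.3,-0.3,-0.3]
}}

```text
t: 18.42
eef_pos: [0.4962, -0.0962, -0.0011]
ee_rot: [[-1.0, -0.001, -0.0], [-0.001, 1.0, -0.0], [0.0, -0.0, -1.0]]
wrist_force: [-2.0, -0.7, 2.3]
finger_gap: 0.0426
gripper_force: 60.4
```

Stopped at a 42.6 mm gap, as predicted for the puff. I'll lift and carry to the plates.

Emit:
{"op": "carry_out", "data": {
  "slide": [
    [0,0,-0.004],
    [0,0,-0.01],
    [0,0,-0.018],
    [0,0,-0.02],
    [0,0,-0.02],
    [0,0,-0.02],
    [0,0,-0.02],
    [0,0,-0.014],
    [0,0,-0.006],
    [0,0,0],
    [0,0,0]
  ],
  "turn": [0,0,0,0,0,0,0,0,0,0,0],
  "fingers": [-0.3,-0.3,-0.3,-0.3,-0.3,-0.3,-0.3,-0.3,-0.3,-0.3,-0.3]
}}

```text
t: 19.8
eef_pos: [0.4956, -0.096, 0.1302]
ee_rot: [[-1.0, -0.001, -0.001], [-0.001, 1.0, 0.0], [0.001, 0.0, -1.0]]
wrist_force: [-0.5, 0.8, -2.2]
finger_gap: 0.0418
gripper_force: 60.9
```

Emit:
{"op": "carry_out", "data": {
  "slide": [
    [0.002,-0.01,0],
    [0.004,-0.022,0],
    [0.005,-0.03,0],
    [0.006,-0.034,0],
    [0.006,-0.034,0],
    [0.006,-0.034,0],
    [0.006,-0.034,0],
    [0.005,-0.03,0],
    [0.004,-0.025,0],
    [0.002,-0.014,0],
    [0.001,-0.006,0],
    [0,0,0],
    [0,0,0],
    [0,0,0]
  ],
  "turn": [0,0,0,0,0,0,0,0,0,0,0,0,0,0],
  "fingers": [-0.3,-0.3,-0.3,-0.3,-0.3,-0.3,-0.3,-0.3,-0.3,-0.3,-0.3,-0.3,-0.3,-0.3]
}}

```text
t: 21.55
eef_pos: [0.4497, -0.3684, 0.131]
ee_rot: [[-1.0, -0.002, -0.0], [-0.002, 1.0, 0.0], [0.0, 0.0, -1.0]]
wrist_force: [0.6, 0.5, -0.3]
finger_gap: 0.0424
gripper_force: 60.9
```

Run:
```python
from h import *
for i in range(2): c=look("side",["tongs_jaws","puff_center","plates_top"])
im=c["color"][130:240,200:340]; im=cv2.resize(im,None,fx=5.4,fy=5.4,interpolation=cv2.INTER_CUBIC)
cv2.imwrite("pics/end.png",im)
```

```text
side tongs_jaws 0.58 [ 0.544 -0.367  0.17 ] [264. 145.]
side tongs_jaws 0.52 [0.609 0.099 0.024] [255. 227.]
side tongs_jaws 0.35 [ 0.634 -0.001 -0.001] [248. 219.]
side puff_center 0.57 [ 0.548 -0.366  0.169] [263. 145.]
side plates_top 0.9 [ 0.539 -0.656  0.03 ] [262. 153.]
side plates_top 0.64 [ 0.546 -0.371  0.047] [264. 170.]
side tongs_jaws 0.78 [ 0.544 -0.369  0.171] [264. 145.]
side puff_center 0.42 [ 0.544 -0.367  0.167] [264. 146.]
side puff_center 0.26 [ 0.565  0.338 -0.   ] [274. 274.]
side plates_top 0.76 [ 0.545 -0.37   0.048] [264. 170.]
side plates_top 0.62 [ 0.537 -0.652  0.029] [262. 153.]
```

View pics/end.png

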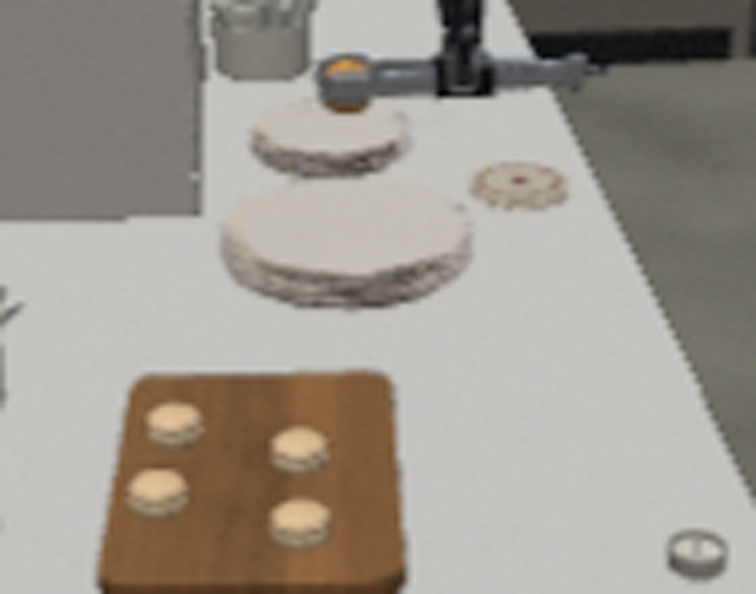

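The puff is in the jaws at crop (345,80), measured at (0.546,-0.367,0.168). That is 12 cm above the stack top at (0.545,-0.370,0.047), and the macarons have not moved. Handing in.

```bash
python3 -c "
from plant import *
print(job_done())"
```

```text
the job is handed in; nothing more can be done
None
```

The job is handed in (no verdict was returned): the cream puff is held steady in the tongs, its underside about 10 cm above the middle of the near plate stack, with the macarons in place.

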